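Set up the pour-over coffee stand on its scale

ROBOT

A 6-joint arm with a two-finger parallel gripper is mounted at the origin on the work surface. World frame = base frame: x ahead of the robot, y to its left, z up, the work surface at z = 0. Lengths are in m, angles in rad, forces in N, time in s.
With the tool pointing down it reaches from about 0.275 to 0.875 m from the base axis. Payload 12.5 kg.
Tool frame: the origin (TCP) lies on the centre line of the jaws, within the pads' length; the fingertips stand r.finger_overhang ahead of it and the grasp point (between the pads) lies 3 mm ahead of it (r.finger_overhang is the distance from the TCP to the fingertips, in m); z points along the fingers, y is the direction in which the jaws open and shut (so a half turn about z gives the same grasp; the last joint's range is limited). The gripper opens to 85 mm and grips with 20 to 120 N. Pads are 22 mm wide; open, the fingers measure 114 mm over their backs; the gripper's body (76 mm by 85 mm) begins 54 mm behind the grasp point. The pads swing forward as they close: fully open they stand 13 mm farther back than shut.
Start: joints at [-1.344, 0.351, 1.652, -0, 1.139, -0.085], TCP at [0.169, -0.523, 0.253] pointing down, gripper open.
Joint ranges: [-2.75, 2.75], [-0.79, 2.1], [0.01, 2.65], [-1.57, 4.71], [0.07, 3.14], [-2.87, 2.87]. Speed limits (rad/s): [2.22, 2.22, 2.79, 3.14, 3.14, 3.14].

INTERFACE

Orientations are given as a unit quaternion [x, y, z, w].
In Python, from cell import r, optics gives the robot as it stands. The module is installed in compiled form; this text tells all that it offers. Calls block until the motion is done:
- r.move_to(position, orientation): joint-space move of the TCP to a pose.
- r.move_linear(position, rot=None, vel=0.15): straight line of the TCP; rot=None keeps the orientation; vel is the mean speed in m/s.
- r.set_joints(angles): joint-space move.
- r.set_gripper(opening, squeeze=None): opening from 0.0 (shut) to 1.0 (fully open); squeeze is the grip in N (None keeps the last); returns when the fingers have stopped.
- r.sleep(seconds).
- r.inverse_kinematics(position, orientation): joint angles nearest the present ones, or None.
- optics.get_image(name): name is "scene" or "side" or "wrist"; returns a dict with "pixels" (420x560x3 uint8, red, green, blue), "depth" (420x560 float32, m along the optical axis (not along the pixel's ray), 0 where there is no reading), "fx", "fy", "cx", "cy" (pixels), "camera_from_world" (4x4, takes a point from world to camera coordinates); the wrist camera has in their place "mount" (4x4, takes a point from camera to tool coordinates, whose origin is the TCP and whose axes are the flange's). Camera axes: x right, y down, z forward; pixel columns grow to the right and rows downward; lengths in m; the calibration is good to about 2 mm. The wrist camera is an equidistant fisheye: a pixel r from the principal point sees the ray r / f radians off the axis. A picture is of the moment at which its call begins: read the wrist's pose just before it.
A pose or a line that the arm cannot do raises r.PlanningError and nothing moves.
- r.hand_in(): hands the job in, once; it reports no verdict.
Readings, each from a call of its own:
- r.current_t(): time.
- r.current_q(): joint angles.
- r.current_qvel(): joint speeds.
- r.current_effort(): joint torques, N m.
- r.current_tool_pos(): TCP position.
- r.current_ee_rot(): TCP orientation.
- r.current_contact_force(): force on the tool from outside, world axes, zero at the start.
- r.current_torque(): the same for the moment, N m.
- r.current_opening(): opening from 0.0 (shut) to 1.0 (fully open).
Only numpy, scipy, OpenCV 4.12 (cv2) and the standard library are available. Lean on these libraries where they do the work, as an engineer would, in place of code of your own. Each camera call takes 0.05 s, during which the arm holds its last target. There are 200 camera calls.

TASK

Set up the hand-brew coffee for one, building upwards one piece at a time: stand the glass carafe upright in the middle of the scale's platform, then seat the black dripper squarely on its mouth with the dripper's ring down inside the neck, then hang the mesh brew filter down in the dripper by its flat rim; the teacup goes in the well of its saucer, at whatever moment suits. Set each piece down softly, without dropping it or letting it fall over, leave everything released and standing, and leave the dishwasher's big mesh filter and the milk jug where they are.

Things in the scene. Friction and masses are not known exactly. Their poses are not given: they have to be found in the camera images.
- carafe: Empty glass carafe, loose, 112 mm tall, 0.3 kg. Body 86 mm across to 40 mm high; shoulder draws in to 70 mm high; neck with dark rubber collar 58 mm across from 74 to 106 mm high (grip this from outside, about 93 mm up), then a glass lip 58 mm outside. Neck open, 48 mm across inside, free 32 mm deep. Origin: centre of underside, z up.
- dripper: Black plastic one-cup coffee dripper, loose, 65 mm tall, 0.16 kg. Ring 39 mm across, 8 mm high, below; foot flange 84 mm across, 8 to 12 mm high; bowl with upright outer wall 66 mm across from 30 to 65 mm high (grip outside, 50 mm up), mouth 58 mm inside, floor 12 mm up. Seated, flange on the carafe's lip, its origin is 104 mm above the carafe's. Origin: centre of underside, z up.
- brew_filter: Small grey steel-mesh basket, loose, 0.07 kg, 80 mm tall. Bottom 33 mm across, 49 mm under its flat rim; rim 65 mm across, 46 to 49 mm high; over it a grey bridge handle along own y: bar 58 mm long, 10 mm wide, 70 to 80 mm high (pinch across x, 75 mm up). Hung with its rim on the dripper's rim, its origin is 19 mm above the dripper's; 4 mm play. Origin: centre of underside, z up.
- teacup: White ceramic teacup with a thin grey line round its rim, loose, 56 mm tall, 0.14 kg. Foot 42 mm across, mouth 66 mm across outside, 65 mm at 40 mm high, wall 3.5 mm. One ear handle stands out along own +y to 56 mm from the centre: grip the outside along own x, about 40 mm up. Origin: centre of underside, z up.
- scale: Flat black coffee scale, fixed, with a square steel platform 120 mm wide, its top 22 mm above the worktop, and a narrow display strip along its front (own -x side). Footprint: own x from -87 to +63 mm, y from -62 to +62 mm. Origin: on the worktop under the platform's centre, z up.
- saucer: The teacup's white ceramic saucer with the same grey line, loose, empty, 0.22 kg, 128 mm across, rim 15 mm high, with a flat well 68 mm across in the middle, its surface 6 mm above the underside. Origin: centre of underside, z up.
- dishwasher_filter: Leave alone: the dishwasher's own grey mesh filter, a straight upright cylinder 76 mm across with a plastic top ring 92 mm across at most, 100 mm tall, far larger than the brew filter and without a raised handle. Origin: centre of underside.
- milk_jug: Leave alone: steel milk jug, 76 mm across, 90 mm tall, ear handle to 64 mm from the centre along own +y. Origin: centre of underside.
Mind the look-alikes: they are no part of the job. What is shaped like the dripper but orange is not meant.

How it is judged:
On the way, in this order (a step that is already met when the one before it is completed fails the run):
1. the carafe stands upright on the middle of the scale's platform, let go (horizontal distance between carafe and scale below 0.015 m and z of carafe in the frame of scale between 0.018 and 0.026 m and angle between carafe's own z axis and vertical below 0.08 rad and contact force between the fingers and carafe below 0.2 N), for 0.2 s.
2. with the carafe on the scale, the dripper is seated on its mouth, ring inside the neck, let go (horizontal distance between carafe and scale below 0.015 m and z of carafe in the frame of scale between 0.018 and 0.026 m and angle between each of carafe, dripper's own z axis and vertical below 0.08 rad and horizontal distance between dripper and carafe below 0.007 m and z of dripper in the frame of carafe between 0.1 and 0.108 m and contact force between the fingers and dripper below 0.2 N), for 0.2 s.
3. with both in place, the brew filter hangs in the dripper by its rim, let go (horizontal distance between carafe and scale below 0.015 m and z of carafe in the frame of scale between 0.018 and 0.026 m and angle between each of carafe, dripper, brew_filter's own z axis and vertical below 0.08 rad and horizontal distance between dripper and carafe below 0.007 m and z of dripper in the frame of carafe between 0.1 and 0.108 m and horizontal distance between brew_filter and dripper below 0.008 m and z of brew_filter in the frame of dripper between 0.015 and 0.023 m and contact force between the fingers and brew_filter below 0.2 N), for 0.2 s.
At the end, for the whole second after the job is handed in: Upright, still and let go: carafe within 15 mm of the middle of the scale's platform; dripper seated on it (104 mm above it, within 4 mm; 7 mm sideways); brew filter hung in the dripper (19 mm above it, within 4 mm; 8 mm sideways); teacup in the saucer's well (12 mm) (all of step 3 and horizontal distance between teacup and saucer below 0.012 m and z of teacup in the frame of saucer between 0.002 and 0.01 m and angle between teacup's own z axis and vertical below 0.08 rad and linear speed of each of carafe, dripper, brew_filter, teacup, saucer below 0.02 m/s and contact force between the fingers and carafe below 0.2 N and contact force between the fingers and dripper below 0.2 N and contact force between the fingers and teacup below 0.2 N); the robot touches nothing.
It fails at once if the dishwasher filter or milk jug is shifted by more than 30 mm (distance of any of dishwasher_filter, milk_jug from where it was at the start of the episode above 0.03 m).
It fails at once if the carafe, dripper, brew filter or teacup is dropped: falls freely at more than 0.6 m/s (a drop of about 2 cm) ((linear speed of carafe above 0.6 m/s and contact force between the fingers and carafe below 0.05 N) or (linear speed of dripper above 0.6 m/s and contact force between the fingers and dripper below 0.05 N) or (linear speed of brew_filter above 0.6 m/s and contact force between the fingers and brew_filter below 0.05 N) or (linear speed of teacup above 0.6 m/s and contact force between the fingers and teacup below 0.05 N)).
It fails at once if the carafe, dripper, brew filter, teacup or milk jug topples (tilt over 0.9 rad) (angle between any of carafe, dripper, brew_filter, teacup, milk_jug's own z axis and vertical above 0.9 rad).
It also fails if it takes over 141 s, if anything falls off the work surface, if the arm or the gripper's body presses on something with over 40 N, if the wrist force passes 120 N, or if a joint passes its speed limit or range.

## Working session

There is one attempt and no reset: what is moved stays moved. The work goes in short steps, each a Python script; the robot and the scene stay as the last script left them, time stands still between calls to the robot, and variables do not carry over. Pictures are saved under pics/ and viewed, about 12 in all and at most 16, crops included, and the job is handed in when it is done.

```bash
mkdir -p pics
python3 - <<'E'
from cell import r, optics
import cv2, numpy as np, pickle
for n in ("scene","side"):
    d=optics.get_image(n); pickle.dump(d,open(n+".pkl","wb"))
    cv2.imwrite(f"pics/{n}0.png",d["pixels"][:,:,::-1])
    print(n,d["fx"],d["cx"],d["cy"],np.round(d["camera_from_world"],3).tolist(),(d["depth"]>0).mean())
d=optics.get_image("wrist");cv2.imwrite("pics/w0.png",d["pixels"][:,:,::-1]);print(d["fx"],d["mount"],r.finger_overhang,r.current_ee_rot(),r.current_t())
E
```

```text
scene 405.3572807837546 276.87646911740615 210.0931887401729 [[-0.234, 0.972, 0.008, 0.122], [0.598, 0.151, -0.787, -0.273], [-0.767, -0.179, -0.617, 1.378], [0.0, 0.0, 0.0, 1.0]] 0.9960246598639456
side 402.91537237024284 281.7501081702713 205.25545434469416 [[0.988, -0.156, 0.007, -0.528], [-0.117, -0.77, -0.627, 0.096], [0.103, 0.619, -0.779, 0.948], [0.0, 0.0, 0.0, 1.0]] 0.9961309523809524
325.19226210127806 [[ 1.70525492e-03 -9.64810702e-01 -2.62939920e-01  6.72168292e-02]
 [ 9.99998026e-01  1.37698404e-03  1.43273267e-03 -5.89786671e-05]
 [-1.02025174e-03 -2.62941844e-01  9.64811145e-01 -1.19412597e-01]
 [ 0.00000000e+00  0.00000000e+00  0.00000000e+00  1.00000000e+00]] 0.022 [ 9.87870113e-01  1.55281821e-01 -3.93439738e-05 -4.40973902e-04] 0.15
```

View pics/scene0.png

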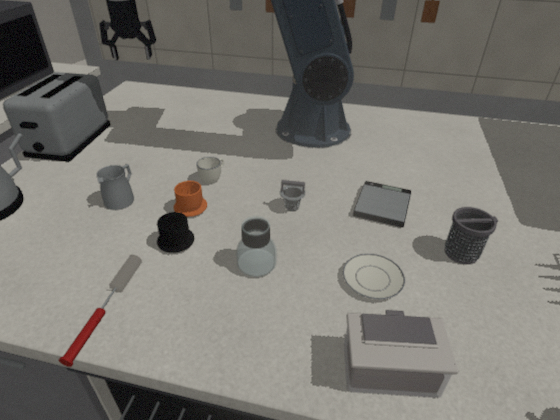

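View pics/side0.png

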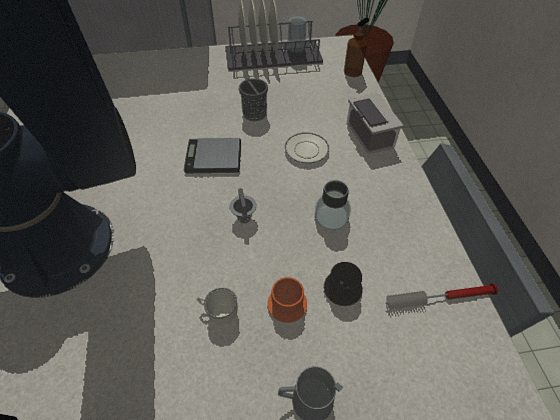

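Candidates (scene px / side px):
- **Dripper:** black (175,232)/(343,284). The orange look-alike is at (188,198)/(287,300).
- **Brew filter:** small with a bridge (292,195)/(243,207). The dishwasher filter is at (468,235)/(254,100).
- **Teacup:** white (208,170)/(219,305). The milk jug is at (115,187)/(315,392).
- **Carafe:** (256,247)/(333,205).
- **Scale:** (383,203)/(213,155).
- **Saucer:** (374,277)/(307,149).

I'll measure these now from the depth readings.

```bash
cat > h.py <<'E'
import numpy as np, cv2, pickle
from scipy.optimize import least_squares
def cloud(d):
    v,u=np.mgrid[:420,:560]; z=d["depth"]
    p=np.stack([(u-d["cx"])/d["fx"]*z,(v-d["cy"])/d["fy"]*z,z],-1)
    T=np.linalg.inv(d["camera_from_world"])
    w=p@T[:3,:3].T+T[:3,3]; w[z<=0]=np.nan
    return w
def circ(P,R=None):
    c=P.mean(0)
    if R: s=least_squares(lambda a:np.hypot(*(P-a).T)-R,c,loss="soft_l1",f_scale=.002); rr=R
    else:
        s=least_squares(lambda a:np.hypot(*(P-a[:2]).T)-a[2],[*c,.03],loss="soft_l1",f_scale=.002); rr=s.x[2]
    return s.x[:2],rr,np.median(np.abs(s.fun))
E
python3 - <<'E'
from h import *
D={n:pickle.load(open(n+".pkl","rb")) for n in("scene","side")}
C={n:cloud(D[n]) for n in D}
S=dict(carafe=((256,235),(335,190),.075,.105,.029),dripper=((175,222),(343,275),.032,.064,.033),brew=((292,195),(243,207),.045,.052,.0325),
 cup=((208,165),(219,300),.034,.058,.0325),saucer=((374,277),(307,149),.008,.017,.064),scale=((383,203),(213,155),.015,.03,None),dw=((468,235),(254,100),.03,.08,.038),jug=((115,187),(315,392),.02,.09,.038),orange=((188,195),(287,295),.03,.065,.033))
for k,(a,b,lo,hi,R) in S.items():
    print(k)
    for n,(u,v) in zip(("scene","side"),(a,b)):
        w=C[n]; c=np.nanmedian(w[v-3:v+4,u-3:u+4].reshape(-1,3),0)
        P=w.reshape(-1,3); P=P[np.hypot(*(P[:,:2]-c[:2]).T)<.08]
        Q=P[(P[:,2]>lo)&(P[:,2]<hi)]
        print("  ",n,c.round(3),"zmax",np.percentile(P[:,2],99.5).round(3),len(Q),end=" ")
        if R and len(Q)>8:
            x,rr,e=circ(Q[:,:2],R); print(x.round(4),round(e,4), circ(Q[:,:2])[1].round(4))
        elif len(Q)>8: print(cv2.minAreaRect((Q[:,:2]*1000).astype(np.float32)))
        else: print()
E
```

```text
carafe
   scene [ 0.684 -0.006  0.106] zmax 0.113 534 [ 0.6601 -0.0132] 0.0024 0.0264
   side [0.665 0.009 0.077] zmax 0.112 390 [ 0.6559 -0.0164] 0.0026 0.0264
dripper
   scene [ 0.609 -0.219  0.039] zmax 0.067 813 [ 0.635 -0.209] 0.0032 0.0721
   side [ 0.641 -0.187  0.019] zmax 0.065 518 [ 0.6341 -0.2132] 0.0023 0.0307
brew
   scene [0.425 0.017 0.03 ] zmax 0.081 170 [0.4446 0.0197] 0.0053 0.0269
   side [ 0.442 -0.005  0.069] zmax 0.08 224 [0.4416 0.0186] 0.0045 0.0278
cup
   scene [ 0.35  -0.24   0.033] zmax 0.058 368 [ 0.3767 -0.2271] 0.0021 0.0306
   side [ 0.369 -0.204  0.018] zmax 0.058 452 [ 0.3736 -0.23  ] 0.002 0.0308
saucer
   scene [0.639 0.235 0.007] zmax 0.018 1371 [0.6499 0.2287] 0.0119 0.0512
   side [0.645 0.233 0.004] zmax 0.017 510 [0.6392 0.2249] 0.0082 0.0549
scale
   scene [0.396 0.243 0.023] zmax 0.025 1548 ((386.6217956542969, 241.50967407226562), (123.45500183105469, 139.4232177734375), 82.58540344238281)
   side [0.379 0.23  0.021] zmax 0.025 1534 ((377.36346435546875, 240.38320922851562), (124.75494384765625, 147.90060424804688), 82.96452331542969)
dw
   scene [0.552 0.408 0.084] zmax 0.102 922 [0.5144 0.4201] 0.0013 0.0361
   side [0.512 0.382 0.077] zmax 0.1 462 [0.5137 0.4196] 0.0016 0.036
jug
   scene [ 0.55  -0.4    0.065] zmax 0.091 1066 [ 0.5235 -0.4217] 0.0039 0.0324
   side [ 0.533 -0.409  0.003] zmax 0.091 1194 [ 0.5208 -0.4195] 0.0051 0.0333
orange
   scene [ 0.536 -0.219  0.058] zmax 0.066 756 [ 0.5151 -0.2288] 0.0035 0.0318
   side [ 0.513 -0.212  0.012] zmax 0.066 576 [ 0.509  -0.2312] 0.0022 0.0307
```

```bash
cat >> h.py <<'E'
from cell import r, optics
from scipy.spatial.transform import Rotation as Ro
def quat(yaw): return (Ro.from_euler("z",yaw)*Ro.from_euler("x",np.pi)).as_quat()
def pick(p,yaw,half=True):
    best=None; q0=np.array(r.current_q())
    for y in ((yaw,yaw+np.pi,yaw-np.pi) if half else (yaw,)):
        q=r.inverse_kinematics(p,quat(y))
        if q is not None:
            c=np.abs(np.array(q)-q0).max()+.3*abs(q[5])
            if best is None or c<best[0]: best=(c,y)
    return best[1]
def wrist(name=None):
    Tp=np.eye(4);Tp[:3,3]=r.current_tool_pos();Tp[:3,:3]=Ro.from_quat(r.current_ee_rot()).as_matrix()
    d=optics.get_image("wrist")
    T=Tp@d["mount"]
    v,u=np.mgrid[:420,:560]; x=(u-d["cx"])/d["fx"];y=(v-d["cy"])/d["fy"];th=np.hypot(x,y)+1e-9
    z=d["depth"]; k=z*np.tan(th)/th
    w=np.stack([x*k,y*k,z],-1)@T[:3,:3].T+T[:3,3]; w[z<=0]=np.nan
    if name: cv2.imwrite(f"pics/{name}.png",d["pixels"][:,:,::-1])
    return w,d["pixels"]
def near(w,c,rad,lo,hi):
    P=w.reshape(-1,3);P=P[np.hypot(*(P[:,:2]-c).T)<rad]
    return P[(P[:,2]>lo)&(P[:,2]<hi)]
E
cat > survey.py <<'E'
from h import *
pos=dict(dripper=(.634,-.211),cup=(.375,-.228),brew=(.443,.019),carafe=(.658,-.015),saucer=(.643,.227),scale=(.389,.241))
W={}
for k in ("cup","dripper","carafe","brew","scale","saucer"):
    c=np.array(pos[k]); yaw=np.arctan2(c[1],c[0]); p=c-.03*np.array([np.cos(yaw),np.sin(yaw)])
    p=[*p,.27]; y=pick(p,yaw,False) if r.inverse_kinematics(p,quat(yaw)) is not None else None
    r.move_to(p,quat(yaw)); r.sleep(.15); W[k]=wrist(); print(k,r.current_t(),np.round(r.current_q(),2))
pickle.dump(W,open("W.pkl","wb"))
m=np.vstack([np.hstack([cv2.resize(W[k][1],(266,200)) for k in ks]) for ks in (("cup","dripper","carafe"),("brew","scale","saucer"))])
cv2.imwrite("pics/survey.png",m[:,:,::-1])
E
python3 survey.py
```

```text
cup 1.725 [-0.66  0.07  1.97 -0.    1.11  1.46]
dripper 2.9333 [-0.4   0.5   1.39 -0.    1.26  1.5 ]
carafe 3.9083 [-0.1   0.48  1.42 -0.    1.25  1.5 ]
brew 4.9833 [-0.07  0.08  1.96 -0.    1.11  1.46]
scale 6.0417 [ 0.44  0.1   1.93 -0.    1.11  1.46]
saucer 7.2333 [0.27 0.52 1.35 0.   1.27 1.5 ]
```

View pics/survey.png

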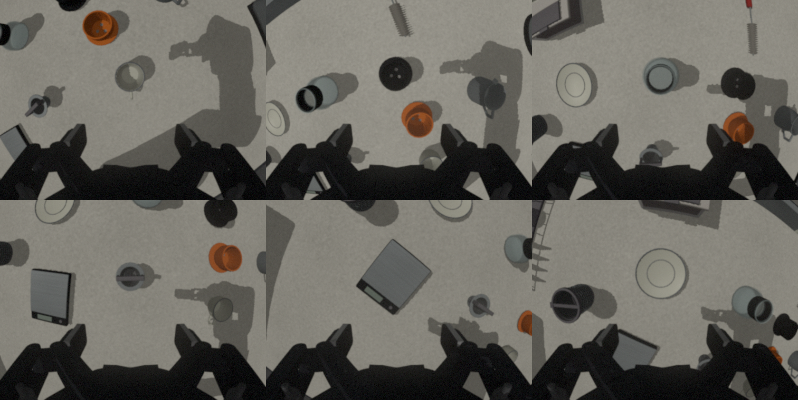

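The wrist views show the black dripper with holes in its floor (395,73), with the orange one apart at (417,118). They also show the carafe's open neck (660,76), the brew filter's bar (131,277), and the scale with its display at lower left (373,297). Next I'll fit positions.

Run:
```python
from h import *
W=pickle.load(open("W.pkl","rb"))
S=dict(dripper=((.634,-.211),.06,.066,.031,.045),cup=((.375,-.228),.051,.060,.0315,.037),carafe=((.658,-.015),.104,.116,.0265,.04),saucer=((.643,.227),.0115,.02,.062,.075))
for k,(c,lo,hi,R,rad) in S.items():
    w=W[k][0]
    for it in range(3):
        Q=near(w,c,rad,lo,hi); c,rr,e=circ(Q[:,:2],R)
    x2,r2,e2=circ(Q[:,:2]); print(k,len(Q),c.round(4),round(e,4),"free",x2.round(4),r2.round(4),"zmed",np.median(Q[:,2]).round(4), "bbox mid",((Q.max(0)+Q.min(0))/2)[:2].round(4),np.ptp(Q,axis=0).round(3))
    if k=="cup":
        H=near(w,c,.065,.008,.06); d=H[:,:2]-c; s=np.hypot(*d.T)>.039; print(" handle",s.sum(),d[s].mean(0),np.degrees(np.arctan2(*d[s].mean(0)[::-1])))
        for n in("scene","side"):
            H=near(cloud(pickle.load(open(n+".pkl","rb"))),c,.065,.012,.06); d=H[:,:2]-c; s=np.hypot(*d.T)>.040; print(" handle",n,s.sum(),np.degrees(np.arctan2(*np.median(d[s],0)[::-1])))
    if k=="saucer":
        px=W[k][1]
c=(.443,.019)
Q=near(W["brew"][0],c,.045,.072,.09); print("brew bar",len(Q),np.median(Q,0).round(4),cv2.minAreaRect((Q[:,:2]*1000).astype(np.float32)))
Q=near(W["brew"][0],c,.045,.043,.055); print("brew rim",len(Q),circ(Q[:,:2],.031)[0],circ(Q[:,:2]))
Q=near(W["scale"][0],(.385,.24),.12,.014,.03); print("scale",len(Q),np.median(Q[:,2]),cv2.minAreaRect((Q[:,:2]*1000).astype(np.float32)))
w,px=W["scale"]; g=px.mean(-1); m=(np.hypot(w[...,0]-.385,w[...,1]-.24)<.12)&(w[...,2]>.014)
print(np.percentile(g[m],[5,15,30,50,70,90]))
m=(m&(g>85)).astype(np.uint8); m=cv2.morphologyEx(m,cv2.MORPH_OPEN,np.ones((5,5)))>0
print("steel",m.sum(),cv2.minAreaRect((w[m][:,:2]*1000).astype(np.float32)),w[m].mean(0))
```

```text
dripper 760 [ 0.6371 -0.2101] 0.001 free [ 0.6371 -0.2101] 0.0308 zmed 0.0636 bbox mid [ 0.637 -0.21 ] [0.066 0.066 0.006]
cup 706 [ 0.3762 -0.2271] 0.0009 free [ 0.3762 -0.2271] 0.031 zmed 0.0552 bbox mid [ 0.3761 -0.2271] [0.066 0.066 0.007]
 handle 68 [-0.04149579  0.02095303] 153.20880522785598
 handle scene 23 153.61411896656722
 handle side 41 156.85743589660564
carafe 1070 [ 0.659  -0.0127] 0.0012 free [ 0.6589 -0.0127] 0.0263 zmed 0.1102 bbox mid [ 0.6587 -0.0129] [0.057 0.057 0.009]
saucer 2228 [0.6438 0.2327] 0.0025 free [0.6438 0.2326] 0.0593 zmed 0.0133 bbox mid [0.6438 0.232 ] [0.127 0.127 0.006]
brew bar 650 [0.4441 0.0197 0.0786] ((443.822998046875, 19.567729949951172), (10.345773696899414, 57.40310287475586), 3.692298650741577)
brew rim 1313 [0.44371263 0.01957106] (array([0.44390598, 0.01952413]), np.float64(0.02781459131549368), np.float64(0.002532055838439417))
scale 13125 0.020607786900439573 ((379.3740539550781, 243.47689819335938), (124.12348175048828, 150.40185546875), 82.8281021118164)
[ 6.66666667 12.33333333 17.         22.         30.33333333 93.66666667]
steel 10625 ((381.3815002441406, 243.60263061523438), (118.42701721191406, 138.13796997070312), 82.64720916748047) [0.39069941 0.24317338 0.02075316]
```

Everything matches the given sizes and heights. I'll place the cup first, with force-checked lowering.

```bash
cat >> h.py <<'E'
def fz(): return np.array(r.current_contact_force())
def lower(z,over=.003,thr=2.5):
    p=np.array(r.current_tool_pos()); r.sleep(.2); f0=fz()
    r.move_linear([p[0],p[1],z+.004],vel=.06); r.sleep(.1)
    zz=z+.004
    while zz>z-over:
        zz-=.001; r.move_linear([p[0],p[1],zz],vel=.02); r.sleep(.05)
        if fz()[2]-f0[2]>thr: break
    print("lowered to",round(zz,4),"nominal",round(z,4),"dF",(fz()-f0).round(2))
def grab(c,yaw,h,squeeze=40,lift=.3,above=.25):
    yaw=pick([*c,h+.003],yaw); r.set_gripper(1.0)
    r.move_to([*c,above],quat(yaw)); r.move_linear([*c,h+.003],vel=.12); r.sleep(.1)
    r.set_gripper(0.0,squeeze); print("opening",r.current_opening(),"F",fz().round(2))
    r.move_linear([*c,h+.006],vel=.03); r.move_linear([*c,lift],vel=.15); r.sleep(.1)
    print("held opening",r.current_opening(),"F",fz().round(2)); return yaw
def place(c,yaw,zt,hov=.3,up=.3):
    r.move_to([*c,hov],quat(yaw)); lower(zt)
    r.set_gripper(1.0); r.sleep(.2); r.move_linear([*c,up],vel=.15); print("t",r.current_t(),"F",fz().round(2))
E
python3 - <<'E'
from h import *
y=grab([.3762,-.2271],np.radians(-26),.040,30)
c=np.array([.6438,.2325])
yy=pick([*c,.052],y); print(y,yy); 
place(c,yy,.049)
r.move_to([.619,.2235,.27],quat(np.arctan2(.2325,.6438)));r.sleep(.15)
w,_=wrist("cup1")
c0=c
for _ in range(3):
    Q=near(w,c0,.04,.055,.07); c0,_,e=circ(Q[:,:2],.0315)
print("cup",c0,e,np.median(Q[:,2]))
Q=near(w,c,.075,.0115,.02);Q=Q[np.hypot(*(Q[:,:2]-c).T)>.055]; print("saucer",circ(Q[:,:2],.062),circ(Q[:,:2]))
E
```

```text
opening 0.7415151928029505 F [-1.73  0.4   5.53]
held opening 0.7431052142405918 F [-0.58  0.08 -2.28]
-0.4537856055185257 -0.4537856055185257
lowered to 0.049 nominal 0.049 dF [-1.02  0.31  6.15]
t 23.8583 F [ 0.11  0.37 -0.02]
cup [0.64432582 0.23162563] 0.001024166626506215 0.06115759192309303
saucer (array([0.64378863, 0.23249805]), 0.062, np.float64(0.002149961549931516)) (array([0.64389001, 0.23243776]), np.float64(0.05977151740229714), np.float64(0.001779798634734972))
```

View pics/cup1.png

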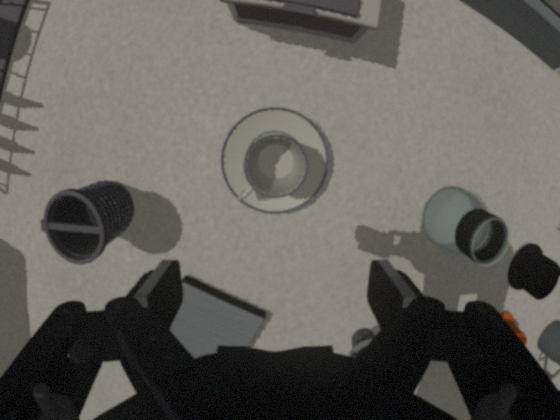

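The cup stands in the saucer's well at (275,163), about 1 mm off centre. The carafe is next.

Run:
```python
from h import *
y=grab([.659,-.0127],np.radians(-1),.094,40,lift=.3)
c=np.array([.3912,.2421]); y=pick([*c,.122],np.radians(32)); print(y)
place(c,y,.022+.094+.003)
p=c-.03*np.array([.85,.53]); r.move_to([*p,.34],quat(np.arctan2(c[1],c[0])));r.sleep(.15)
w,_=wrist("car1"); c0=c
for _ in range(3):
    Q=near(w,c0,.04,.127,.14); c0,_,e=circ(Q[:,:2],.0265)
print("carafe mouth",c0,e,np.median(Q[:,2]),circ(Q[:,:2])[1])
```

```text
opening 0.6796596625319687 F [-2.22  0.45  5.98]
held opening 0.675547022600709 F [-0.89 -0.25 -1.84]
0.5585053606381855
lowered to 0.119 nominal 0.119 dF [-3.46 -1.96 12.19]
t 37.6917 F [ 0.28 -0.66  0.56]
carafe mouth [0.39223133 0.24145997] 0.0011392897750466223 0.1323491519724722 0.026425842946987025
```

View pics/car1.png

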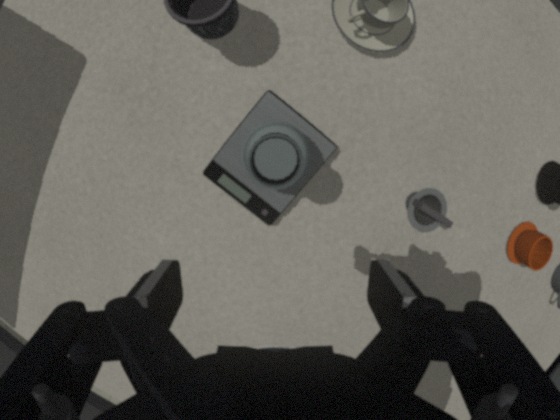

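The carafe stands upright on the middle of the platform at (276,160), with its display strip clear, about 1 mm off. The dripper is next.

Run:
```python
from h import *
y=grab([.6371,-.2101],np.radians(-18),.050,30,lift=.32)
c=np.array([.3922,.2415]); y=pick([*c,.18],np.radians(32)); print(y)
place(c,y,.022+.104+.053,hov=.26,up=.33)
p=c-.03*np.array([.85,.53]); r.move_to([*p,.40],quat(np.arctan2(c[1],c[0])));r.sleep(.15)
w,_=wrist("drip1"); c0=c
for _ in range(3):
    Q=near(w,c0,.045,.185,.205); c0,_,e=circ(Q[:,:2],.031)
print("dripper mouth",c0,e,np.percentile(Q[:,2],[5,50,95]),circ(Q[:,:2])[1])
A=np.c_[Q[:,:2],np.ones(len(Q))]; s=np.linalg.lstsq(A,Q[:,2],rcond=None)[0]; print("tilt",s)
```

```text
opening 0.7729241575547431 F [0.4  1.53 6.16]
held opening 0.7695781654396552 F [-0.79 -0.41 -0.89]
0.5585053606381855
lowered to 0.179 nominal 0.179 dF [-1.82 -1.17  8.77]
t 51.2917 F [-0.37  0.1   0.16]
dripper mouth [0.39344932 0.24097566] 0.0010484765226042095 [0.18735759 0.18959085 0.19099304] 0.030822751818475068
tilt [0.00417132 0.00365117 0.18695358]
```

View pics/drip1.png

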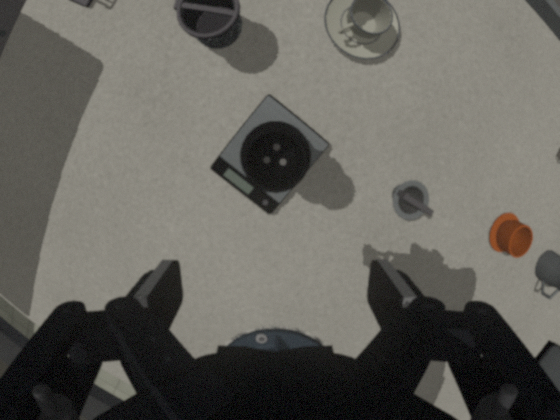

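The dripper is seated at (276,157), level (tilt below 0.006), with its rim at about 0.190 m against 0.191 nominal. The brew filter is next.

Run:
```python
from h import *
y=grab([.4438,.0196],np.radians(-86.3),.075,25,lift=.34)
c=np.array([.3930,.2412]); y=pick([*c,.25],y+.5); print(y)
place(c,y,.022+.104+.019+.078,hov=.34,up=.36)
p=c-.03*np.array([.85,.53]); r.move_to([*p,.44],quat(np.arctan2(c[1],c[0])));r.sleep(.15)
w,_=wrist("brew1"); W=w
Q=near(w,c,.045,.215,.24); print("bar",len(Q),np.median(Q,0),cv2.minAreaRect((Q[:,:2]*1000).astype(np.float32)))
Q=near(w,c,.045,.185,.205); print("rim",circ(Q[:,:2],.031)[0],np.percentile(Q[:,2],[5,50,95]))
A=np.c_[Q[:,:2],np.ones(len(Q))]; print("tilt",np.linalg.lstsq(A,Q[:,2],rcond=None)[0],"t",r.current_t())
r.move_to([.35,-.25,.40],quat(-.6)); r.sleep(.3)
d=optics.get_image("side");s=optics.get_image("scene")
a=cv2.resize(d["pixels"][60:270,120:400],(560,420));b=cv2.resize(s["pixels"][120:330,280:560],(560,420))
cv2.imwrite("pics/fin.png",cv2.resize(np.hstack([a,b]),(800,300))[:,:,::-1])
```

```text
opening 0.1063845271102712 F [-0.53 -0.07  2.41]
held opening 0.10898664910104343 F [-0.65 -0.6  -1.01]
-4.1478117980609
lowered to 0.222 nominal 0.223 dF [-2.03 -0.86 12.48]
t 64.8333 F [ 0.72 -0.37 -0.25]
bar 581 [0.3946063  0.24001146 0.22346286] ((394.2063293457031, 240.6574249267578), (10.369222640991211, 58.47614288330078), 32.4483757019043)
rim [0.39388617 0.24083756] [0.1880459 0.192639  0.1939987]
tilt [ 0.00989671 -0.00101343  0.18854465] t 66.4417
```

View pics/fin.png

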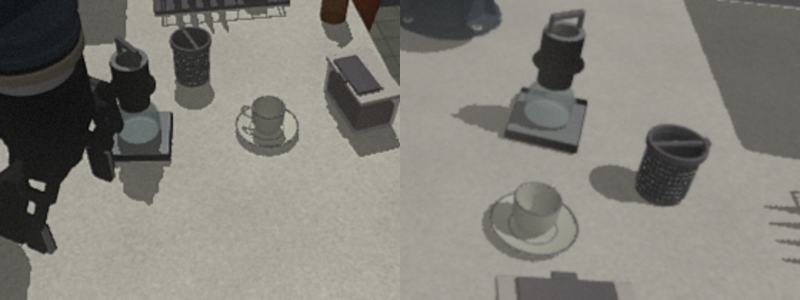

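The stack stands straight on the scale and the cup is in its saucer. The bar top measures 0.2235 m against 0.225 nominal, and the filter is within about 1–2 mm of the dripper's axis. I'm handing in.

Run:
```python
from h import *
print(fz().round(2),r.current_opening(),np.abs(r.current_qvel()).max(),r.current_t()); r.hand_in()
```

```text
[0.79 0.09 0.89] 1.0004759899803513 0.0032515273922622554 68.5833
the job is handed in; nothing more can be done
```

I set up the coffee and handed the job in at 68.6 s of the 141 s allowed. The hand-in gives no verdict.

I placed the teacup in the saucer first, then the carafe on the scale, the dripper on the carafe and the brew filter in the dripper. Each piece was lowered slowly until it touched, then released.

| Piece | Sideways error | Height or tilt |
|---|---|---|
| Teacup in saucer well | about 1 mm | rim at 61 mm (62 nominal) |
| Carafe on scale platform | about 1 mm | mouth at 132 mm (134 nominal) |
| Dripper on carafe | about 1–1.5 mm | rim at 190 mm (191 nominal), tilt below 0.01 rad |
| Brew filter in dripper | about 1–2 mm | bar top at 223.5 mm (225 nominal), rim tilt about 0.01 rad |

- **Final picture:** the stack stood upright, the cup was in its saucer, and the gripper was open and clear of everything. The dishwasher filter was standing where it was before. The milk jug was outside that picture, and the arm never worked next to it.
- **Touchdown force:** it was 6–12 N each time, well below the limits.
- **Failed checks:** none failed or disagreed beyond the roughly 2 mm camera calibration.

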